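Set out a DNA extraction kit at the tube rack

ROBOT

A 6-joint arm with a two-finger parallel gripper is mounted at the origin on the work surface. World frame = base frame: x ahead of the robot, y to its left, z up, the work surface at z = 0. Lengths are in m, angles in rad, forces in N, time in s.
With the tool pointing down it reaches from about 0.35 to 0.975 m from the base axis. Payload 4.9 kg.
Tool frame: the origin (TCP) lies midway between the tips of the shut fingers; the grasp point (between the pads) lies 19 mm behind it; z points along the fingers, y is the line along which they close (so a half turn about z gives the same grasp; the last joint's range is limited). The gripper opens to 85 mm and grips with 20 to 120 N. Pads are 22 mm wide; open, the fingers measure 114 mm over their backs; the gripper's body (76 mm by 85 mm) begins 54 mm behind the grasp point. The pads swing forward as they close: fully open they stand 13 mm farther back than shut.
Start: joints at [-1.31, 0.053, 1.613, -0, 1.476, -0.119], TCP at [0.232, -0.58, 0.231] pointing down, gripper open.
Joint ranges: [-3.01, 3.01], [-1.01, 2.22], [0.06, 2.58], [-1.02, 4.17], [0.09, 2.62], [-3.14, 3.14]. Speed limits (rad/s): [2.57, 2.57, 3.14, 3.14, 3.14, 3.14].

INTERFACE

Orientations are given as a unit quaternion [w, x, y, z].
In Python, from plant import state, grab_frame, camera_info, job_done, spot_in, masks_of, pinpoint gives the robot as it stands.
- The arm moves only by the shell command python3 -m handwheel 'ROWS' [OPENING]. ROWS is JSON, a list that holds one entry, the list of rows, each a list of 6 numbers: the shift along the world's x, y, z in m, then the turn, a rotation vector about the world's x, y, z in degrees. In form: [[[tx, ty, tz, ax, ay, az], ...]]. A call has 1 to 20 rows; each row shifts and turns the commanded pose from where the row before left it; what a row does not reach is not made up. A row lasts 1/12 s, in which the tool goes at most 41.7 mm and 7.16 degrees, less where a joint would pass 70% of its speed; a pose out of reach is approached as far as the arm can. A call is refused whole if a number of a shift passes 0.0417 or a number of a turn 7.16, either way. A call with a gripper value outside its range is refused whole. OPENING is the opening, from 0 (shut) to 1 (fully open), set as the call begins (- or left out, the last holds). The fingers move at their own pace and stop on an object; the grip force is fixed at half the most. Time passes only in rows, so rows that do not move let the fingers close. It gives the time, the measured TCP pose, the force, the opening and the grip force at its end, in the units of the state.
- state(): the state, without advancing time (a new reading comes with each control period).
- grab_frame(name): name is "scene" or "top" or "wrist"; returns (picture, depth): 400x640x3 uint8, blue, green, red; 400x640 float32, m along the optical axis (not along the pixel's ray), 0 where there is no reading.
- camera_info(name): a dict with "fx", "fy", "cx", "cy" (pixels), "T" (4x4, takes a point from camera to world coordinates). Camera axes: x right, y up, looking along -z (the intrinsics and any distortion apply to the point x, -y, -z); pixel columns grow to the right and rows downward; lengths in m; the calibration is good to about 2 mm. A picture is of the moment at which its call begins: read the wrist's pose just before it. camera_info takes no time and is no camera call; for the wrist camera it gives the pose at the moment of the call.
- job_done(): hands the job in; it is judged then, once.
Trained networks look in the newest picture that a camera, given by its name, has taken for a name from the list of things; names that differ only in an ending like _2 or _b are one class to them, and where a whole thing is asked for, a point or a joint stands for the part that bears it (a point fixed in the world has none). Each returns a list of dicts, best first, with "conf" (0 to 1); they miss things now and then, are a little off and sometimes report something else, mostly with a low value. They report only what shows in the picture. A call takes as long as a camera call. They do not tell look-alikes from the thing itself.
- spot_in(camera, thing): "box" ([left, top, width, height] in pixels, round what is visible of it).
- masks_of(camera, thing): "region" (400x640 bool, what is visible of it) and "box" ([left, top, width, height] in pixels, round what is visible of it).
- pinpoint(camera, thing): "position" ([column, row] in pixels: a listed point, or the origin of a listed thing).
The state is a dict: "time": time; "joint_pos": joint angles; "joint_vel": joint speeds; "joint_efforts": joint torques, N m; "tool_pos": TCP position; "tool_rot": TCP orientation; "contact_force": force on the tool from outside, world axes, zero at the start; "ft_torque": the same for the moment, N m; "gripper_width": opening from 0.0 (shut) to 1.0 (fully open); "grasp_force": force on a finger pad.
Only numpy, scipy, OpenCV 4.12 (cv2) and the standard library are available. Lean on these libraries where they do the work, as an engineer would, in place of code of your own. Each camera call takes 0.05 s, during which the arm holds its last target. There are 200 camera calls.

TASK

Set the bench up for a DNA extraction: put the dark blue cover squarely on the dry bath, over its wells, and stand three bottles from the purple kit carton in a row along the back of the orange tube rack in their order of use, about a finger's width (20 mm) behind it: the red cap at the rack's left end and flush with it, the yellow cap behind its middle, the blue cap flush with its right end. Stand the green-capped elution bottle midway in the gap between the rack and the dry bath. Keep the bottles upright, set everything down gently instead of dropping it, and leave the tip box and the beaker where they are.

Things in the scene. Friction and masses are not known exactly. Their poses are not given: they have to be found in the camera images.
- rack: Orange tube rack for microtubes, fixed to the bench, 76 mm deep (its x) by 180 mm long (its y) by 50 mm high; a few white-capped tubes stick out 5 mm above it. Origin: centre of its underside, on the bench. Its x axis points to its back, away from the robot; its y axis points to its left end as seen from the robot. It is turned at most about 10 degrees from the robot's own axes.
- dry_bath: White dry bath heater, fixed, 150 mm deep (its x) by 110 mm wide (its y), flat top 62 mm high; dark sloped key panel on its front (-x) third, an aluminium block with dark wells (76 by 86 mm, level with the top) at its back. Origin: centre of its underside, on the bench; x points to its back. The wells are centred 28 mm behind the origin (x = +0.028, y = 0), and that is where the cover belongs. It stands to the left or to the right of the rack; the carton is on the other side.
- bath_lid: Dark blue cover of the dry bath, loose, 150 g: flat plate 88 mm (its x) by 100 mm (its y) by 8 mm, with a light grey bar handle along its y axis, 60 mm long, 14 mm wide, 27 to 36 mm above the underside on two posts. Origin: centre of its underside. On the bath its x lies along the bath's x, either way round: the handle runs across the bath, side to side. It rests flat on the top, no rim.
- kit_box: Purple kit carton, fixed and open, 128 by 128 mm, walls 66 mm high and 3 mm thick, floor 3 mm thick; cross-shaped card dividers, 57 mm high, make four cells about 60 mm square with centres 31 mm from the middle in x and in y; its lid flap hangs down outside its back. Origin: centre of its underside. One bottle stands in each cell, which one varies.
- lysis: Lysis buffer: upright white bottle with a RED cap and a red band, about 90 g, body 44 mm in diameter, 100 mm high in all; the cap is 32 mm in diameter and takes up the top 24 mm (76 to 100 mm above the underside). Origin: centre of its underside. It starts in the carton, standing on the 3 mm floor. It goes behind the left end of the rack.
- binding: Binding buffer: same bottle with a YELLOW cap and band; starts in the carton. It goes behind the middle of the rack.
- wash: Wash buffer: same bottle with a BLUE cap and band; starts in the carton. It goes behind the right end of the rack.
- elution: Elution buffer: same bottle with a GREEN cap and band; starts in the carton. It goes on the bench midway between the end of the rack and the facing side of the dry bath, touching neither.
- tip_box: Pipette tip box, loose, 80 by 116 by 50 mm, pale with a teal deck and rows of white tips; origin: centre of its underside. Leave it alone.
- beaker: Small empty beaker, loose, 52 mm in diameter, 60 mm high; origin: centre of its underside. Leave it alone.
There are look-alikes about, which are no part of the job. Leave any brown or pink look-alike of the bath_lid alone.

How it is judged:
By the outcome, as a careful person would: the job done as asked, in the order asked, and still so for the second after the job is handed in, with the robot touching nothing.
It also fails if it takes over 122 s, if anything falls off the work surface, if the arm or the gripper's body presses on something with over 40 N, if the wrist force passes 120 N, or if a joint passes its speed limit or range.

## Working session

There is one attempt and no reset: what is moved stays moved. The work goes in short steps, Python scripts to look and compute and a shell command to move; the robot and the scene stay as the last step left them, time stands still between calls to the robot, and variables do not carry over. Pictures are saved under pics/ and viewed, at most 14 in all, crops included, and the job is handed in when it is done.

```bash
ls; mkdir -p pics
cat > h.py <<'E'
import numpy as np, cv2, json
from plant import *
def pts(cam,depth,info=None):
    i=info or camera_info(cam); v,u=np.mgrid[0:400,0:640]
    x=(u-i["cx"])/i["fx"]*depth; y=(v-i["cy"])/i["fy"]*depth
    P=np.stack([x,-y,-depth,np.ones_like(depth)],-1)@np.array(i["T"]).T
    return P[...,:3]
E
python3 - <<'E'
from h import *
print({k:v for k,v in state().items()})
for c in("scene","top"):
    i=camera_info(c); print(i)
    p,d=grab_frame(c); cv2.imwrite(f"pics/{c}0.png",p); np.save(f"{c}0.npy",d)
    for t in("rack","dry_bath","bath_lid","kit_box","lysis","binding","wash","elution","tip_box","beaker"):
        P=pts(c,d)
        for m in masks_of(c,t)[:3]:
            r=m["region"]&(d>0); q=P[r]
            print(c,t,round(m["conf"],2),m["box"],np.round(np.median(q,0),3) if len(q) else None, np.round(np.percentile(q,[2,98],0),3).tolist() if len(q) else None)
E
```

```text
pics
{'time': 0.0, 'joint_pos': array([-1.31002921e+00,  5.33795425e-02,  1.61429867e+00, -2.37214719e-05,
        1.47597782e+00, -1.19000410e-01]), 'joint_vel': array([-0.00243892,  0.00069238,  0.00085394, -0.00051078, -0.00051445,
        0.000406  ]), 'joint_efforts': array([ 5.02538533e-04, -3.93672574e+01, -3.70183182e+01, -7.58809676e-06,
        7.04180144e-03, -1.71586845e-05]), 'tool_pos': array([ 0.23152338, -0.5798685 ,  0.23004616]), 'tool_rot': array([-1.02826013e-03,  9.82025444e-01,  1.88745763e-01, -8.48448591e-05]), 'contact_force': array([ 0.33013966, -0.60761159, -0.30243305]), 'ft_torque': array([-0.02386691,  0.04806771,  0.02596275]), 'grasp_force': 0.0, 'gripper_width': 1.00395982853102}
{'fx': 446.72209199062075, 'fy': 446.72209199062075, 'cx': 311.61667985881905, 'cy': 198.53416588939567, 'T': array([[-0.4897701 , -0.53527678,  0.68818894,  1.50155542],
       [ 0.87184709, -0.29815057,  0.38857288,  0.46341618],
       [-0.00281012,  0.7903069 ,  0.61270474,  0.82013277],
       [ 0.        ,  0.        ,  0.        ,  1.        ]])}
scene rack 0.96 [320.2
[... 2897 characters left out ...]
1, 0.305, 0.016], [0.541, 0.34, 0.107]]
top wash 0.81 [207.4, 212.1, 17.4, 17.7] [0.528 0.252 0.076] [[0.511, 0.239, 0.02], [0.552, 0.275, 0.106]]
top elution 0.56 [204.0, 237.1, 23.7, 14.4] [0.467 0.251 0.084] [[0.448, 0.238, 0.022], [0.486, 0.271, 0.107]]
top elution 0.46 [178.2, 201.8, 55.7, 57.3] [0.524 0.289 0.036] [[0.436, 0.223, -0.001], [0.59, 0.357, 0.068]]
top tip_box 0.87 [232.6, 152.4, 43.7, 28.6] [0.687 0.163 0.042] [[0.651, 0.107, 0.016], [0.728, 0.219, 0.053]]
top beaker 0.5 [298.7, 158.7, 20.9, 18.9] [0.689 0.001 0.022] [[0.659, -0.023, -0.002], [0.707, 0.024, 0.064]]
top beaker 0.22 [233.7, 153.2, 40.8, 27.9] [0.686 0.162 0.042] [[0.651, 0.106, 0.002], [0.728, 0.221, 0.053]]
```

Run:
```python
import cv2
p=cv2.imread("pics/top0.png")[80:290,165:485]
cv2.imwrite("pics/topc.png",cv2.resize(p,None,fx=2.5,fy=2.5,interpolation=cv2.INTER_CUBIC))
```

```text
(no output)
```

View pics/topc.png

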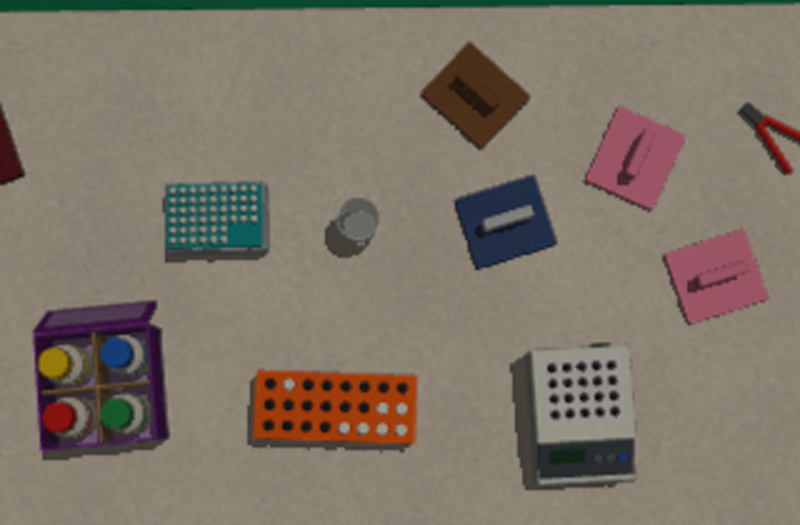

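Four covers in the crop: brown (475,95), pink (635,158), pink (716,277), dark blue with light grey bar (506,222; top-image pixel 367,169). Only the last fits "dark blue". Bottles, clockwise from back-left of the carton: yellow, blue, green, red.

Run:
```python
from h import *
for c in("top","scene"):
    p=cv2.imread(f"pics/{c}0.png"); d=np.load(f"{c}0.npy"); P=pts(c,d); H=cv2.cvtColor(p,cv2.COLOR_BGR2HSV)
    h,s,v=[H[...,k].astype(int) for k in range(3)]
    X,Y,Z=P[...,0],P[...,1],P[...,2]
    def rect(n,m):
        m=cv2.morphologyEx((m&(d>0)).astype(np.uint8),cv2.MORPH_OPEN,np.ones((2,2)))>0
        q=P[m]; 
        if len(q)<8: print(c,n,len(q)); return
        (cx,cy),(w,l),a=cv2.minAreaRect((q[:,:2]*1000).astype(np.float32)); 
        print(c,n,len(q),"ctr",np.round([cx,cy],1),"size",np.round([w,l],1),"ang",round(a,1),"z",np.round(np.percentile(q[:,2],[5,50,95]),4))
    rg=lambda x0,x1,y0,y1:(X>x0)&(X<x1)&(Y>y0)&(Y<y1)
    rect("rack",rg(.4,.55,-.09,.15)&(Z>.043)&(Z<.054)&(h<20)&(s>120))
    rect("bath",rg(.35,.56,-.33,-.16)&(Z>.056)&(Z<.068))
    rect("lid",rg(.6,.76,-.24,-.09)&(h>100)&(h<130)&(s>90)&(Z<.014))
    rect("handle",rg(.6,.76,-.24,-.09)&(Z>.028))
    rect("carton",rg(.42,.60,.2,.38)&(Z>.06)&(Z<.072)&(h>125)&(h<160))
    for n,m in dict(red=(h<8)|(h>172),yel=(h>18)&(h<35),grn=(h>45)&(h<85),blu=(h>100)&(h<120)).items():
        rect(n,rg(.42,.60,.2,.38)&(Z>.096)&(Z<.112)&m&(s>110))
```

```text
top rack 1390 ctr [468.8  25.3] size [184.3  76.7] ang 87.6 z [0.0035 0.0497 0.0543]
top bath 1581 ctr [ 466.1 -172.2] size [121.8 293.8] ang 3.1 z [0.0557 0.0618 0.0663]
top lid 783 ctr [ 608.7 -100.9] size [114.4 323.7] ang 44.6 z [0.002  0.0079 0.0137]
top handle 102 ctr [ 684.7 -177. ] size [11.4 64.1] ang 18.9 z [0.0034 0.0344 0.0389]
top carton 225 ctr [509.2 174.7] size [139.6 391.6] ang 4.3 z [0.0044 0.0624 0.0691]
top red 119 ctr [457.1 324. ] size [27.1 46.9] ang 50.0 z [0.0708 0.1019 0.1062]
top yel 115 ctr [516.6 328.5] size [26.5 41.5] ang 47.6 z [0.0723 0.1023 0.1069]
top grn 114 ctr [463.9 257.8] size [29.8 26.7] ang 89.8 z [0.072  0.1018 0.1065]
top blu 107 ctr [500.6 121.7] size [307.6  30.2] ang 78.2 z [0.0738 0.1021 0.1069]
scene rack 707 ctr [969.7 191.4] size [1179.4  190.9] ang 17.9 z [0.0358 0.0492 0.0522]
scene bath 641 ctr [980.3  61.8] size [1308.5  141.2] ang 31.5 z [0.0542 0.0612 0.0644]
scene lid 0
scene handle 84 ctr [ 680.9 -173.2] size [42.1 55.9] ang 30.9 z [0.0071 0.033  0.0372]
scene carton 223 ctr [456.9 288.3] size [227.8 125.9] ang 5.2 z [0.0563 0.0621 0.0669]
scene red 70 ctr [912.  378.2] size [1191.    27.5] ang 6.9 z [0.0925 0.1014 0.1042]
scene yel 88 ctr [988.1 386.1] size [1038.1   30.2] ang 6.9 z [0.0692 0.1012 0.1044]
scene grn 0
scene blu 64 ctr [534.2 262.3] size [26.7 27.6] ang 73.1 z [0.0991 0.1018 0.1041]
```

```bash
cat >> h.py <<'E'
def plane(cam,z,info=None):
    "world xy of each pixel's ray at height z"
    i=info or camera_info(cam); v,u=np.mgrid[0:400,0:640]; T=np.array(i["T"])
    r=np.stack([(u-i["cx"])/i["fx"],-(v-i["cy"])/i["fy"],-np.ones(u.shape)],-1)@T[:3,:3].T
    return (T[:3,3]+r*((z-T[2,3])/r[...,2])[...,None])[...,:2]
def hsv(p):
    H=cv2.cvtColor(p,cv2.COLOR_BGR2HSV).astype(int); return H[...,0],H[...,1],H[...,2]
def rect(n,m,Q):
    k,lab,st,_=cv2.connectedComponentsWithStats(m.astype(np.uint8))
    if k<2: print(n,"none"); return
    q=Q[lab==1+st[1:,4].argmax()]
    (cx,cy),(w,l),a=cv2.minAreaRect((q*1000).astype(np.float32))
    print(n,len(q),"ctr",np.round([cx,cy],1),"size",np.round([w,l],1),"ang",round(a,1),"mean",np.round(q.mean(0)*1000,1))
    return q
E
python3 - <<'E'
from h import *
for c in("top","scene"):
    p=cv2.imread(f"pics/{c}0.png"); d=np.load(f"{c}0.npy"); P=pts(c,d); h,s,v=hsv(p); X,Y,Z=np.moveaxis(P,2,0)
    rg=lambda x0,x1,y0,y1:(X>x0)&(X<x1)&(Y>y0)&(Y<y1)&(d>0)
    rect(c+" rack",rg(.4,.55,-.09,.15)&(Z>.043)&(Z<.057),plane(c,.05))
    rect(c+" bath",rg(.33,.56,-.33,-.16)&(Z>.052)&(Z<.07),plane(c,.062))
    rect(c+" lid",rg(.6,.76,-.24,-.09)&(Z>.003)&(Z<.014)&(s>60)&(h>95)&(h<135),plane(c,.008))
    rect(c+" handle",rg(.6,.76,-.24,-.09)&(Z>.026),plane(c,.036))
    rect(c+" carton",rg(.42,.60,.2,.38)&(Z>.06)&(Z<.072)&(h>120)&(h<165),plane(c,.066))
    for n,m in dict(red=(h<8)|(h>172),yel=(h>18)&(h<35),grn=(h>45)&(h<85),blu=(h>100)&(h<120)).items():
        rect(c+" "+n,rg(.42,.60,.2,.38)&(Z>.092)&(Z<.112)&m&(s>90),plane(c,.1+.003))
E
```

```text
top rack 1735 ctr [472.1  27.4] size [179.9  75.8] ang 87.3 mean [472.   27.6]
top bath 1772 ctr [ 469.  -246.5] size [129.1 110.7] ang 2.4 mean [ 471.9 -246.3]
top lid 795 ctr [ 684.3 -171.2] size [85.7 98. ] ang 17.1 mean [ 683.4 -171. ]
top handle 102 ctr [ 685.2 -171.9] size [13.7 59.3] ang 17.9 mean [ 685.4 -172.2]
top carton 293 ctr [500.6 290.3] size [134.8 129.5] ang 5.0 mean [518.5 282.6]
top red 127 ctr [463.6 318.5] size [34.6 29. ] ang 89.2 mean [463.9 319.6]
top yel 120 ctr [522.  323.8] size [32.2 29.4] ang 89.2 mean [521.7 324.9]
top grn 117 ctr [466.7 258.8] size [32.1 26.4] ang 89.2 mean [466.7 258.6]
top blu 113 ctr [530.5 259.8] size [30.7 29.8] ang 45.2 mean [531.2 259.4]
scene rack 905 ctr [475.5  28.7] size [182.4  78.8] ang 87.4 mean [476.2  31. ]
scene bath 713 ctr [ 485.  -242.6] size [126.6 115.6] ang 2.7 mean [ 486.8 -241.5]
scene lid 40 ctr [ 690.3 -127.4] size [57.5 24.8] ang 0.4 mean [ 694.4 -128.2]
scene handle 90 ctr [ 690.8 -168.4] size [19.9 60.6] ang 16.3 mean [ 690.8 -168. ]
scene carton 272 ctr [504.6 291.1] size [142.  127.6] ang 5.0 mean [539.5 295.1]
scene red 96 ctr [473.1 321.9] size [42.6 30.9] ang 8.7 mean [473.  321.7]
scene yel 106 ctr [529.9 327.7] size [31.7 41.8] ang 78.1 mean [529.9 327.6]
scene grn 50 ctr [469.2 259.5] size [25.7 24.3] ang 17.8 mean [469.9 259.9]
scene blu 79 ctr [538.2 262.1] size [38.9 28.6] ang 18.6 mean [536.8 259.5]
```

```bash
python3 -m handwheel '[[[0.0228,0.028,0.012,0,0,5.4],[0.0228,0.028,0.012,0,0,5.4],[0.0228,0.028,0.012,0,0,5.4],[0.0228,0.028,0.012,0,0,5.4],[0.0228,0.028,0.012,0,0,5.4],[0.0228,0.028,0.012,0,0,5.4],[0.0228,0.028,0.012,0,0,5.4],[0.0228,0.028,0.012,0,0,5.4],[0.0228,0.028,0.012,0,0,5.4],[0.0228,0.028,0.012,0,0,5.4],[0,0,0,0,0,0],[0,0,0,0,0,0]]]'
python3 - <<'E'
from h import *
i=camera_info("wrist"); p,d=grab_frame("wrist"); np.save("w1.npy",d); cv2.imwrite("pics/w1.png",p)
import pickle; pickle.dump(i,open("w1.pkl","wb")); print(i, state()["tool_pos"],state()["tool_rot"])
E
```

```text
time: 2.1
tool_pos: [0.4608, -0.2994, 0.3525]
tool_rot: [0.001, 0.788, 0.615, 0.0]
contact_force: [0.3, 0.2, -0.5]
gripper_width: 0.999
grasp_force: 0.0
{'fx': 332.09948320331785, 'fy': 332.09948320331785, 'cx': 319.4757948691404, 'cy': 201.5413959195246, 'T': array([[ 0.96968562,  0.23418105,  0.06977853,  0.47947919],
       [-0.24434966,  0.92724362,  0.28374728, -0.22722237],
       [ 0.00174654, -0.29219602,  0.95635686,  0.49498726],
       [ 0.        ,  0.        ,  0.        ,  1.        ]])} [ 0.45987781 -0.30022761  0.35143703] [ 2.78795923e-04  7.89138959e-01  6.14214594e-01 -2.40184331e-04]
```

View pics/w1.png

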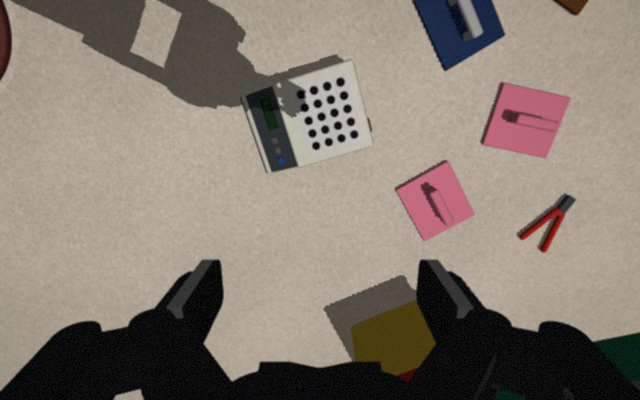

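The wrist view shows the bath at (306,117), blue cover's edge at (460,30), pink ones at (525,120), (434,200).

Run:
```python
from h import *
import pickle
i=pickle.load(open("w1.pkl","rb")); p=cv2.imread("pics/w1.png"); d=np.load("w1.npy")
P=pts("wrist",d,i); X,Y,Z=np.moveaxis(P,2,0)
rg=lambda x0,x1,y0,y1:(X>x0)&(X<x1)&(Y>y0)&(Y<y1)&(d>0)
q=rect("bath top",rg(.33,.56,-.33,-.16)&(Z>.056)&(Z<.07),plane("wrist",.062,i))
rect("bath all",rg(.33,.60,-.34,-.15)&(Z>.02)&(Z<.07),P[...,:2])
print(np.median(Z[rg(.5,.53,-.27,-.22)]))
# wells
m=rg(.45,.55,-.30,-.19)&(Z>.04)&(cv2.cvtColor(p,cv2.COLOR_BGR2GRAY)<60)
k,l,s,c=cv2.connectedComponentsWithStats(m.astype(np.uint8)); Q=plane("wrist",.062,i)
for j in range(1,k):
    if s[j,4]>20: print(np.round(c[j]),s[j,4],np.round(Q[l==j].mean(0)*1000,1))
```

```text
bath top 7997 ctr [ 474.  -246.8] size [117.5 109.3] ang 2.5 mean [ 476.5 -244.5]
bath all 10091 ctr [ 460.  -247.5] size [156.7 110.1] ang 2.3 mean [ 461.  -245.4]
0.062313627420862217
[340.  82.] 42 [ 509.9 -212.6]
[327.  86.] 41 [ 493.  -213.4]
[313.  90.] 39 [ 475.9 -214. ]
[300.  94.] 61 [ 458.7 -214.5]
[344.  95.] 39 [ 510.7 -228.9]
[330.  99.] 38 [ 493.7 -229.6]
[317. 103.] 38 [ 476.7 -230.4]
[304. 107.] 45 [ 458.9 -230.8]
[347. 108.] 39 [ 511.3 -245.6]
[334. 112.] 38 [ 494.4 -246.2]
[321. 116.] 38 [ 477.4 -247. ]
[308. 120.] 36 [ 460.5 -247.7]
[350. 121.] 32 [ 512.  -262.2]
[338. 125.] 35 [ 495.1 -262.8]
[325. 129.] 36 [ 477.9 -263.6]
[312. 133.] 37 [ 461.  -264.2]
[354. 134.] 34 [ 512.5 -278.5]
[341. 138.] 36 [ 495.7 -279.4]
[328. 141.] 31 [ 478.9 -279.8]
[316. 146.] 32 [ 461.5 -280.8]
[442. 284.] 487 [ 592.4 -524.5]
[398. 371.] 10748 [ 499.  -665.2]
[243. 396.] 91 [ 241.9 -652.1]
```

```bash
python3 -m handwheel '[[[0.0227,0.0129,-0.012,0,0,3.4],[0.0227,0.0129,-0.012,0,0,3.4],[0.0227,0.0129,-0.012,0,0,3.4],[0.0227,0.0129,-0.012,0,0,3.4],[0.0227,0.0129,-0.012,0,0,3.4],[0.0227,0.0129,-0.012,0,0,3.4],[0.0227,0.0129,-0.012,0,0,3.4],[0.0227,0.0129,-0.012,0,0,3.4],[0.0227,0.0129,-0.012,0,0,3.2],[0.0227,0.0129,-0.012,0,0,3.2],[0,0,0,0,0,0],[0,0,0,0,0,0]]]' 0.6
python3 - <<'E'
from h import *
i=camera_info("wrist"); p,d=grab_frame("wrist"); cv2.imwrite("pics/w2.png",p); h,s,v=hsv(p)
P=pts("wrist",d,i); X,Y,Z=np.moveaxis(P,2,0)
rg=lambda x0,x1,y0,y1:(X>x0)&(X<x1)&(Y>y0)&(Y<y1)&(d>0)
rect("lid",rg(.6,.76,-.25,-.09)&(Z>.003)&(Z<.02)&(s>80)&(h>100)&(h<135),plane("wrist",.008,i))
rect("handle",rg(.6,.76,-.25,-.09)&(Z>.026)&(Z<.05),plane("wrist",.036,i))
t=state();print(t["tool_pos"],t["tool_rot"],t["gripper_width"],t["joint_pos"])
E
```

```text
time: 3.15
tool_pos: [0.6857, -0.1723, 0.2281]
tool_rot: [-0.002, 0.579, 0.815, -0.001]
contact_force: [-0.4, -0.4, 0.8]
gripper_width: 0.604
grasp_force: 0.0
lid 5818 ctr [ 685.  -171.1] size [85.5 97.9] ang 16.8 mean [ 684.2 -168.5]
handle 758 ctr [ 685.  -170.9] size [13.8 59.1] ang 16.7 mean [ 684.8 -170.2]
[ 0.68569812 -0.17280844  0.22974601] [-1.23070994e-03  5.79108051e-01  8.15249569e-01 -7.00682314e-04] 0.5979159081005078 [-3.51720454e-01  2.44740077e-01  1.40324968e+00 -7.07228101e-04
  1.49634609e+00 -6.87193412e-01]
```

```bash
python3 -m handwheel '[[[-0.0007,0.0018,-0.036,0,0,-2.5],[0,0,-0.036,0,0,0],[0,0,-0.036,0,0,0],[0,0,-0.036,0,0,0],[0,0,-0.036,0,0,0],[0,0,-0.02,0,0,0],[0,0,-0.012,0,0,0],[0,0,0,0,0,0]]]' 0.5 && python3 -m handwheel '[[[0,0,0,0,0,0],[0,0,0,0,0,0],[0,0,0,0,0,0],[0,0,0,0,0,0],[0,0,0,0,0,0],[0,0,0,0,0,0]]]' 0
python3 -c "
from h import *;t=state();print(t['tool_pos'],t['tool_rot'])"
```

```text
time: 3.87
tool_pos: [0.6833, -0.1704, 0.0164]
tool_rot: [-0.002, 0.597, 0.802, -0.001]
contact_force: [-0.4, -0.1, -0.3]
gripper_width: 0.497
grasp_force: 0.0
time: 4.37
tool_pos: [0.6881, -0.1707, 0.0229]
tool_rot: [0.003, 0.596, 0.803, 0.0]
contact_force: [-1.4, -1.7, 7.2]
gripper_width: 0.143
grasp_force: 60.8
[ 0.68807745 -0.1707289   0.02289005] [2.65437021e-03 5.95754965e-01 8.03161763e-01 3.97828158e-04]
```

```bash
python3 -m handwheel '[[[0,0,0.02,0,0,0],[0,0,0.03,0,0,0],[0,0,0.035,0,0,0],[0,0,0.035,0,0,0],[-0.0288,-0.0108,0,0,0,-2.05],[-0.0288,-0.0108,0,0,0,-2.05],[-0.0288,-0.0108,0,0,0,-2.05],[-0.0288,-0.0108,0,0,0,-2.05],[-0.0288,-0.0108,0,0,0,-2.05],[-0.0288,-0.0108,0,0,0,-2.05],[-0.0288,-0.0108,0,0,0,-2.05],[0,0,0,0,0,0],[0,0,0,0,0,0],[0,0,0,0,0,0]]]'
python3 - <<'E'
from h import *
t=state();print(t["tool_pos"],t["tool_rot"],t["gripper_width"],t["contact_force"])
i=camera_info("wrist"); p,d=grab_frame("wrist"); cv2.imwrite("pics/w3.png",p); h,s,v=hsv(p)
P=pts("wrist",d,i); X,Y,Z=np.moveaxis(P,2,0)
m=(d>0)&(s>80)&(h>100)&(h<135)&(Z>.08)&(Z<.15)
print(np.percentile(P[m],[5,50,95],0)); rect("lid w",m,P[...,:2])
c="top";p,d=grab_frame(c); h,s,v=hsv(p);P=pts(c,d);X,Y,Z=np.moveaxis(P,2,0)
m=(d>0)&(s>80)&(h>100)&(h<135)&(Z>.08)&(Z<.15)&(X>.38)&(X<.6)&(Y<-.15)
rect("lid top",m,P[...,:2])
E
```

```text
time: 5.53
tool_pos: [0.4848, -0.2453, 0.1399]
tool_rot: [0.001, 0.691, 0.722, 0.0]
contact_force: [0.5, -0.3, -1.1]
gripper_width: 0.142
grasp_force: 59.9
[ 0.48482976 -0.24526998  0.13989343] [6.60688477e-04 6.91431758e-01 7.22441408e-01 3.16604336e-04] 0.1420300187144339 [ 0.51381761 -0.32812577 -1.107307  ]
[[ 0.44479399 -0.26349129  0.12389396]
 [ 0.48263753 -0.22142923  0.12495142]
 [ 0.52461333 -0.19718122  0.12595314]]
lid w 18352 ctr [ 484.8 -236.3] size [87.5 83.3] ang 2.7 mean [ 484.2 -224.6]
lid top 207 ctr [ 495.5 -211. ] size [34.7 60.8] ang 88.2 mean [ 503.6 -208. ]
```

View pics/w3.png

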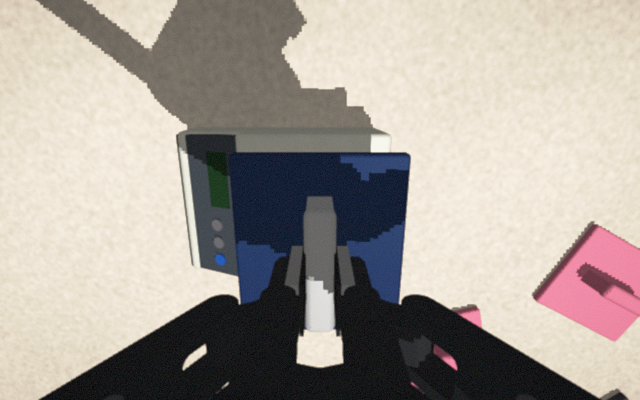

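The cover is gripped, level, spanning x≈484.8, left edge y≈-0.195; needs a shift of about (+1, -2) mm and lowering of 55 mm.

```bash
python3 -m handwheel '[[[0.0012,-0.0018,-0.012,0,0,-0.3],[0,0,-0.015,0,0,0],[0,0,-0.012,0,0,0],[0,0,-0.007,0,0,0],[0,0,-0.003,0,0,0],[0,0,-0.002,0,0,0],[0,0,-0.0015,0,0,0],[0,0,-0.001,0,0,0],[0,0,0,0,0,0]]]'; python3 -m handwheel '[[[0,0,-0.001,0,0,0],[0,0,0,0,0,0]]]'
```

```text
time: 6.38
tool_pos: [0.4859, -0.2473, 0.0863]
tool_rot: [0.0, 0.693, 0.721, 0.0]
contact_force: [0.4, 0.2, -1.6]
gripper_width: 0.143
grasp_force: 59.8
time: 6.55
tool_pos: [0.4858, -0.2472, 0.0851]
tool_rot: [0.0, 0.693, 0.721, 0.0]
contact_force: [-0.0, 0.7, -0.9]
gripper_width: 0.143
grasp_force: 59.8
```

```bash
for k in 1 2 3; do python3 -m handwheel '[[[0,0,-0.0007,0,0,0],[0,0,0,0,0,0]]]' | grep -E "tool_pos|contact"; done
```

```text
tool_pos: [0.4858, -0.2472, 0.0848]
contact_force: [-1.5, 0.9, 1.9]
tool_pos: [0.4858, -0.2472, 0.0848]
contact_force: [-4.1, 2.4, 6.0]
tool_pos: [0.4858, -0.2472, 0.0848]
contact_force: [-5.4, 2.1, 11.0]
```

```bash
python3 -m handwheel '[[[0,0,0.001,0,0,0],[0,0,0,0,0,0],[0,0,0,0,0,0],[0,0,0,0,0,0]]]' 0.4 && python3 -m handwheel '[[[0,0,0.01,0,0,0],[0,0,0.02,0,0,0],[0,0,0.035,0,0,0],[0,0,0.04,0,0,0],[0,0,0.04,0,0,0],[0,0,0.04,0,0,0],[0,0,0,0,0,0]]]'
python3 - <<'E'
from h import *
i=camera_info("wrist"); p,d=grab_frame("wrist"); cv2.imwrite("pics/w4.png",p); h,s,v=hsv(p)
P=pts("wrist",d,i); X,Y,Z=np.moveaxis(P,2,0)
print(state()["tool_rot"],state()["joint_pos"])
b=(d>0)&(X>.36)&(X<.6)&(Y>-.33)&(Y<-.16)
rect("lid",b&(s>80)&(h>100)&(h<135)&(Z>.064)&(Z<.075),plane("wrist",.07,i))
rect("bath+lid",b&(Z>.055)&(Z<.12),plane("wrist",.062,i))
rect("bath",b&(Z>.03)&(Z<.12),P[...,:2])
rack=(d>0)&(X>.4)&(X<.55)&(Y>-.09)&(Y<.15)&(Z>.043)&(Z<.057)
rect("rack",rack,plane("wrist",.05,i))
E
```

```text
time: 7.38
tool_pos: [0.4856, -0.2471, 0.0835]
tool_rot: [-0.0, 0.693, 0.721, 0.0]
contact_force: [-0.5, -0.6, -0.8]
gripper_width: 0.402
grasp_force: 0.0
time: 7.97
tool_pos: [0.489, -0.2493, 0.2804]
tool_rot: [0.009, 0.693, 0.721, 0.001]
contact_force: [0.2, -0.6, 2.1]
gripper_width: 0.4
grasp_force: 0.0
[0.0061093  0.6932926  0.72062962 0.00099871] [-6.07160412e-01 -1.63862732e-01  1.74653012e+00  3.88127176e-05
  1.54654445e+00 -6.45824638e-01]
lid 6099 ctr [ 486.6 -246.2] size [85.2 97.1] ang 2.1 mean [ 486.3 -242.9]
bath+lid 10259 ctr [ 472.9 -246.1] size [120.1 109.1] ang 2.1 mean [ 474.9 -243.6]
bath 12920 ctr [ 460.  -247.5] size [156.6 110.1] ang 2.4 mean [ 460.2 -242.5]
rack none
```

View pics/w4.png

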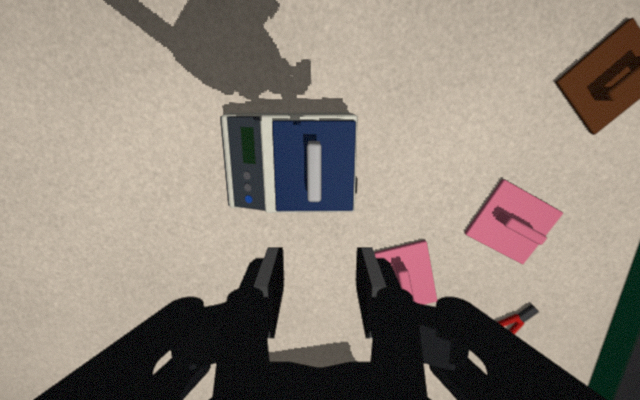

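Cover sits on the wells (314,165) squarely: (486.6,-246.2), 2.1° vs. bath 2.4°. Now the rack, then the carton.

```bash
python3 -m handwheel '[[[-0.005,0.0365,0.012,0,0,0.5],[-0.005,0.0365,0.012,0,0,0.5],[-0.005,0.0365,0.012,0,0,0.5],[-0.005,0.0365,0.012,0,0,0.5],[-0.005,0.0365,0.012,0,0,0.5],[-0.005,0.0365,0.012,0,0,0.3],[0,0,0,0,0,0],[0,0,0,0,0,0]]]'
cat > rk.py <<'E'
from h import *
i=camera_info("wrist"); p,d=grab_frame("wrist"); cv2.imwrite("pics/w5.png",p); h,s,v=hsv(p)
P=pts("wrist",d,i); X,Y,Z=np.moveaxis(P,2,0)
b=(d>0)&(X>.4)&(X<.55)&(Y>-.10)&(Y<.16)
rect("rack",b&(Z>.043)&(Z<.057),plane("wrist",.05,i))
rect("bath",(d>0)&(X>.36)&(X<.6)&(Y>-.33)&(Y<-.16)&(Z>.055)&(Z<.12),plane("wrist",.062,i))
E
python3 rk.py
python3 -m handwheel '[[[0,0.04,0,0,0,0],[0,0.04,0,0,0,0],[0,0.04,0,0,0,0],[0,0.04,0,0,0,0],[0,0.04,0,0,0,0],[0,0.04,0,0,0,0],[0,0.03,0,0,0,0],[0,0,0,0,0,0],[0,0,0,0,0,0]]]' 0.6
cat > ct.py <<'E'
from h import *
i=camera_info("wrist"); t=state(); p,d=grab_frame("wrist"); cv2.imwrite("pics/w6.png",p); h,s,v=hsv(p)
P=pts("wrist",d,i); X,Y,Z=np.moveaxis(P,2,0)
b=(d>0)&(X>.40)&(X<.61)&(Y>.19)&(Y<.39)
rect("carton",b&(Z>.061)&(Z<.072)&(h>120)&(h<165),plane("wrist",.066,i))
for n,m in dict(red=(h<8)|(h>172),yel=(h>18)&(h<35),grn=(h>45)&(h<85),blu=(h>100)&(h<120)).items():
    rect(n,b&(Z>.1)&(Z<.108)&m&(s>90),plane("wrist",.103,i))
q=t["tool_rot"]; print(t["tool_pos"],"ytool",2*np.degrees(np.arctan2(q[2],q[1]))-90,t["gripper_width"])
E
python3 ct.py
```

```text
time: 8.68
tool_pos: [0.4554, -0.0266, 0.341]
tool_rot: [0.001, 0.674, 0.739, 0.0]
contact_force: [0.4, -0.4, -0.5]
gripper_width: 0.396
grasp_force: 0.0
rack 8773 ctr [471.3  27.8] size [179.9  75.8] ang 87.3 mean [471.4  33.3]
bath 5007 ctr [ 474.  -246.3] size [116.9 117.9] ang 2.3 mean [ 475.4 -244.2]
time: 9.48
tool_pos: [0.4558, 0.2418, 0.3387]
tool_rot: [-0.001, 0.675, 0.738, -0.002]
contact_force: [-0.1, -0.2, -0.2]
gripper_width: 0.6
grasp_force: 0.0
carton 1600 ctr [498.8 291.5] size [133.  126.1] ang 5.0 mean [514.8 296. ]
red 680 ctr [463.7 321.7] size [30.9 30.5] ang 72.1 mean [463.6 321.9]
yel 693 ctr [520.8 327.3] size [31.2 30.8] ang 50.8 mean [520.9 327.4]
grn 584 ctr [466.1 260.8] size [29.6 30.8] ang 6.2 mean [466.3 260.6]
blu 590 ctr [530.6 261. ] size [29.9 30.9] ang 52.0 mean [530.6 261.4]
[0.45576362 0.24175053 0.33868496] ytool 5.043595832186625 0.5997290018975389
```

```bash
python3 -m handwheel '[[[0.0026,0.0267,-0.03,0,0,0],[0.0026,0.0267,-0.03,0,0,0],[0.0026,0.0267,-0.03,0,0,0],[0,0,-0.035,0,0,0],[0,0,-0.035,0,0,0],[0,0,-0.035,0,0,0],[0,0,-0.025,0,0,0],[0,0,-0.006,0,0,0],[0,0,0,0,0,0],[0,0,0,0,0,0]]]' 0.55
python3 -c "
from h import *
p,d=grab_frame('wrist');cv2.imwrite('pics/w7.png',p)"
```

```text
time: 10.37
tool_pos: [0.4646, 0.3212, 0.1158]
tool_rot: [0.0, 0.676, 0.737, 0.001]
contact_force: [-0.7, 0.2, 0.8]
gripper_width: 0.553
grasp_force: 0.0
```

View pics/w7.png

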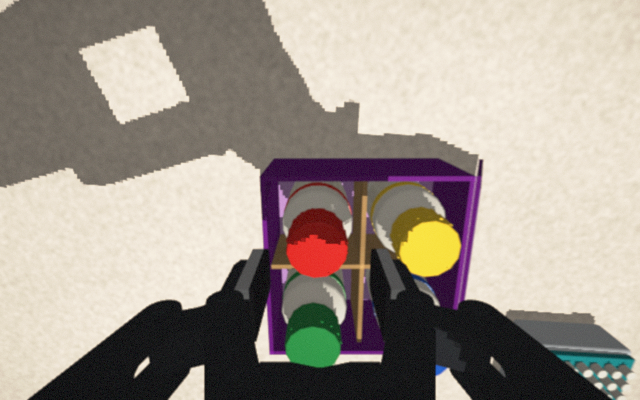

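The red cap (317,250) lies centred between the fingers; descend and grip.

```bash
python3 -m handwheel '[[[0,0,-0.022,0,0,0],[0,0,-0.012,0,0,0],[0,0,-0.007,0,0,0],[0,0,0,0,0,0],[0,0,0,0,0,0]]]' 0.55 && python3 -m handwheel '[[[0,0,0,0,0,0],[0,0,0,0,0,0],[0,0,0,0,0,0],[0,0,0,0,0,0],[0,0,0,0,0,0],[0,0,0,0,0,0]]]' 0
```

```text
time: 10.83
tool_pos: [0.4635, 0.3221, 0.074]
tool_rot: [0.0, 0.676, 0.737, 0.0]
contact_force: [0.4, -0.5, 0.1]
gripper_width: 0.551
grasp_force: 0.0
time: 11.33
tool_pos: [0.4642, 0.3225, 0.075]
tool_rot: [0.0, 0.676, 0.737, 0.001]
contact_force: [-1.2, 0.5, 5.8]
gripper_width: 0.355
grasp_force: 59.3
```

```bash
python3 -m handwheel '[[[0,0,0.02,0,0,0],[0,0,0.035,0,0,0],[0,0,0.04,0,0,0],[0,0,0.035,0,0,0],[0.0129,-0.0328,0,0,0,0],[0.0129,-0.0328,0,0,0,0],[0.0129,-0.0328,0,0,0,0],[0.0129,-0.0328,0,0,0,0],[0.0129,-0.0328,0,0,0,0],[0.0129,-0.0328,0,0,0,0],[0.0129,-0.0328,0,0,0,0],[0,0,0,0,0,0],[0,0,0,0,0,0],[0,0,0,0,0,0]]]'
python3 - <<'E'
from h import *
i=camera_info("wrist"); t=state(); p,d=grab_frame("wrist"); cv2.imwrite("pics/w8.png",p); h,s,v=hsv(p)
P=pts("wrist",d,i); X,Y,Z=np.moveaxis(P,2,0)
b=(d>0)&(X>.4)&(X<.55)&(Y>-.10)&(Y<.16)
rect("rack",b&(Z>.043)&(Z<.057),plane("wrist",.05,i))
m=(d>0)&((h<8)|(h>172))&(s>100)&(Z>.1)&(d<.4)
print("cap z", np.percentile(Z[m],[50,95])); 
z=.103+t["tool_pos"][2]-.075
rect("cap",m&(Z>z-.004),plane("wrist",z,i)); print(t["tool_pos"])
E
```

```text
time: 12.5
tool_pos: [0.5533, 0.0926, 0.203]
tool_rot: [-0.001, 0.676, 0.737, -0.0]
contact_force: [1.1, 1.2, -1.4]
gripper_width: 0.354
grasp_force: 59.5
rack 11231 ctr [472.   37.5] size [163.3  76.6] ang 87.3 mean [470.3  51.5]
cap z [0.23065841 0.23210264]
cap 4503 ctr [554.2  93.4] size [30.7 32.9] ang 3.0 mean [554.   93.7]
[0.55326158 0.0925757  0.20302974]
```

View pics/w8.png

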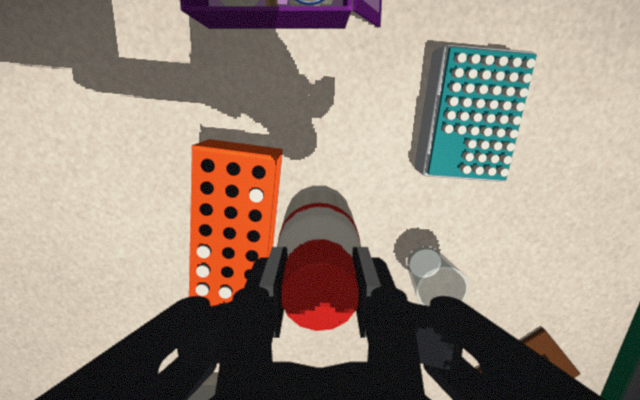

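Bottle held upright at (320,270) behind the rack's left end, clear of tip box and beaker.

```bash
python3 -m handwheel '[[[0.0003,-0.0015,-0.025,0,0,0],[0,0,-0.035,0,0,0],[0,0,-0.03,0,0,0],[0,0,-0.02,0,0,0],[0,0,-0.01,0,0,0],[0,0,-0.004,0,0,0],[0,0,-0.002,0,0,0],[0,0,0,0,0,0],[0,0,0,0,0,0]]]'; for k in 1 2 3 4; do python3 -m handwheel '[[[0,0,-0.001,0,0,0],[0,0,0,0,0,0]]]' | grep -E "tool_pos|contact"; done
```

```text
time: 13.3
tool_pos: [0.5553, 0.0913, 0.0796]
tool_rot: [0.001, 0.675, 0.737, 0.001]
contact_force: [0.6, 0.2, -0.4]
gripper_width: 0.356
grasp_force: 59.5
tool_pos: [0.5548, 0.091, 0.0779]
contact_force: [0.3, 1.4, -0.4]
tool_pos: [0.5541, 0.0909, 0.076]
contact_force: [-1.3, 0.8, -1.6]
tool_pos: [0.5539, 0.0909, 0.0745]
contact_force: [-0.2, -0.1, -0.2]
tool_pos: [0.5539, 0.0909, 0.0735]
contact_force: [0.0, -0.0, -0.4]
```

```bash
for k in 1 2 3 4; do python3 -m handwheel '[[[0,0,-0.0007,0,0,0],[0,0,0,0,0,0]]]' | grep -E "tool_pos|contact"; done
```

```text
tool_pos: [0.5539, 0.091, 0.0728]
contact_force: [-0.7, 0.2, -1.4]
tool_pos: [0.5539, 0.091, 0.0722]
contact_force: [-0.8, -0.0, -0.5]
tool_pos: [0.5541, 0.0909, 0.0721]
contact_force: [-1.5, 0.1, 2.7]
tool_pos: [0.5542, 0.091, 0.0721]
contact_force: [-3.7, -0.2, 7.5]
```

```bash
python3 -m handwheel '[[[0,0,0.001,0,0,0],[0,0,0,0,0,0],[0,0,0,0,0,0],[0,0,0,0,0,0]]]' 0.55 && python3 -m handwheel '[[[0,0,0.01,0,0,0],[0,0,0.02,0,0,0],[0,0,0.035,0,0,0],[0,0,0.04,0,0,0],[0,0,0.035,0,0,0],[-0.0047,0.0338,0,0,0,0],[-0.0047,0.0338,0,0,0,0],[-0.0047,0.0338,0,0,0,0],[-0.0047,0.0338,0,0,0,0],[-0.0047,0.0338,0,0,0,0],[-0.0047,0.0338,0,0,0,0],[-0.0047,0.0338,0,0,0,0],[0,0,0,0,0,0],[0,0,0,0,0,0],[0,0,0,0,0,0]]]'
sed -i 's#pics/w6#pics/w9#' ct.py; python3 ct.py
```

```text
time: 14.97
tool_pos: [0.5539, 0.091, 0.0716]
tool_rot: [-0.0, 0.676, 0.737, -0.0]
contact_force: [-0.2, -0.4, -0.1]
gripper_width: 0.55
grasp_force: 0.0
time: 16.22
tool_pos: [0.5211, 0.3272, 0.2122]
tool_rot: [0.0, 0.675, 0.737, -0.0]
contact_force: [0.3, 1.2, -0.1]
gripper_width: 0.549
grasp_force: 0.0
carton 2382 ctr [499.  291.7] size [133.6 127.8] ang 5.0 mean [512.6 309.6]
red none
yel 1195 ctr [521.2 328. ] size [31.2 30.8] ang 83.4 mean [521.1 328.1]
grn 161 ctr [458.6 269.4] size [24.9  8.3] ang 41.5 mean [459.4 270.3]
blu 971 ctr [531.  262.6] size [30.8 31.5] ang 46.2 mean [530.9 262.4]
[0.52112455 0.32724772 0.21218595] ytool 5.02718302916098 0.5492458333877953
```

```bash
python3 -m handwheel '[[[0,0.0007,-0.03,0,0,0],[0,0,-0.04,0,0,0],[0,0,-0.035,0,0,0],[0,0,-0.02,0,0,0],[0,0,-0.009,0,0,0],[0,0,-0.004,0,0,0],[0,0,0,0,0,0],[0,0,0,0,0,0]]]' 0.55 && python3 -m handwheel '[[[0,0,0,0,0,0],[0,0,0,0,0,0],[0,0,0,0,0,0],[0,0,0,0,0,0],[0,0,0,0,0,0],[0,0,0,0,0,0]]]' 0
```

```text
time: 16.93
tool_pos: [0.5226, 0.3284, 0.076]
tool_rot: [0.001, 0.676, 0.737, 0.002]
contact_force: [-0.6, -0.5, 0.2]
gripper_width: 0.55
grasp_force: 0.0
time: 17.43
tool_pos: [0.5225, 0.329, 0.0766]
tool_rot: [0.001, 0.675, 0.737, 0.002]
contact_force: [-0.9, -0.7, 6.4]
gripper_width: 0.357
grasp_force: 58.9
```

```bash
python3 -m handwheel '[[[0,0,0.02,0,0,0],[0,0,0.035,0,0,0],[0,0,0.04,0,0,0],[0,0,0.04,0,0,0],[0,0,0.02,0,0,0],[0.0032,-0.0338,0,0,0,0],[0.0032,-0.0338,0,0,0,0],[0.0032,-0.0338,0,0,0,0],[0.0032,-0.0338,0,0,0,0],[0.0032,-0.0338,0,0,0,0],[0.0032,-0.0338,0,0,0,0],[0.0032,-0.0338,0,0,0,0],[0.0032,-0.0338,0,0,0,0],[0.0032,-0.0338,0,0,0,0],[0,0,0,0,0,0],[0,0,0,0,0,0],[0,0,0,0,0,0]]]'
cat > hold.py <<'E'
import sys
from h import *
i=camera_info("wrist"); t=state(); p,d=grab_frame("wrist"); cv2.imwrite(f"pics/{sys.argv[1]}.png",p); h,s,v=hsv(p)
P=pts("wrist",d,i); X,Y,Z=np.moveaxis(P,2,0)
lo,hi=int(sys.argv[2]),int(sys.argv[3]); z=t["tool_pos"][2]+.028
m=(d>0)&(h>lo)&(h<hi)&(s>100)&(d<.4)&(abs(Z-z)<.004)
rect("cap",m,plane("wrist",z,i)); print(np.median(Z[m]),t["tool_pos"])
red=(d>0)&((h<8)|(h>172))&(s>100)&(Z>.097)&(Z<.106)&(X>.5); rect("lysis",red,plane("wrist",.1,i))
E
python3 hold.py w10 18 35
```

```text
time: 18.85
tool_pos: [0.5499, 0.0244, 0.2291]
tool_rot: [-0.0, 0.676, 0.737, 0.0]
contact_force: [-0.3, -0.3, -1.0]
gripper_width: 0.35
grasp_force: 60.0
cap 4294 ctr [550.5  25.1] size [30.5 31.6] ang 6.9 mean [550.6  25.4]
0.2556091900243081 [0.54990975 0.02440996 0.22914219]
lysis 1231 ctr [553.4  90.6] size [30.2 29.8] ang 4.9 mean [553.5  90.7]
```

```bash
python3 -m handwheel '[[[0.0006,-0.0012,-0.03,0,0,0],[0,0,-0.04,0,0,0],[0,0,-0.035,0,0,0],[0,0,-0.025,0,0,0],[0,0,-0.01,0,0,0],[0,0,-0.006,0,0,0],[0,0,-0.004,0,0,0],[0,0,-0.002,0,0,0],[0,0,0,0,0,0],[0,0,0,0,0,0],[0,0,0,0,0,0]]]'; for k in 1 2 3 4 5; do python3 -m handwheel '[[[0,0,-0.0007,0,0,0],[0,0,0,0,0,0]]]' | grep -E "tool_pos|contact"; done
```

```text
time: 19.82
tool_pos: [0.5516, 0.0228, 0.0785]
tool_rot: [0.001, 0.676, 0.737, 0.001]
contact_force: [0.0, 0.2, -0.3]
gripper_width: 0.354
grasp_force: 60.0
tool_pos: [0.5508, 0.0228, 0.0767]
contact_force: [0.1, -0.7, -1.2]
tool_pos: [0.5505, 0.0228, 0.0755]
contact_force: [-0.5, 0.7, -0.2]
tool_pos: [0.5504, 0.0228, 0.0746]
contact_force: [-0.6, 0.7, -1.0]
tool_pos: [0.5504, 0.0229, 0.0739]
contact_force: [0.7, -0.3, -0.8]
tool_pos: [0.5506, 0.0228, 0.0737]
contact_force: [-0.7, -0.0, 1.2]
```

```bash
python3 -m handwheel '[[[0,0,0,0,0,0],[0,0,0,0,0,0],[0,0,0,0,0,0],[0,0,0,0,0,0]]]' 0.55 && python3 -m handwheel '[[[0,0,0.01,0,0,0],[0,0,0.02,0,0,0],[0,0,0.035,0,0,0],[0,0,0.04,0,0,0],[0,0,0.035,0,0,0],[-0.0028,0.0342,0,0,0,0],[-0.0028,0.0342,0,0,0,0],[-0.0028,0.0342,0,0,0,0],[-0.0028,0.0342,0,0,0,0],[-0.0028,0.0342,0,0,0,0],[-0.0028,0.0342,0,0,0,0],[-0.0028,0.0342,0,0,0,0],[0,0,0,0,0,0],[0,0,0,0,0,0],[0,0,0,0,0,0]]]'
python3 ct.py
```

```text
time: 20.98
tool_pos: [0.5505, 0.0229, 0.0734]
tool_rot: [0.0, 0.676, 0.737, 0.0]
contact_force: [-0.3, -0.1, 0.1]
gripper_width: 0.551
grasp_force: 0.0
time: 22.23
tool_pos: [0.531, 0.2621, 0.2139]
tool_rot: [0.0, 0.675, 0.737, 0.0]
contact_force: [0.2, -0.3, 0.7]
gripper_width: 0.549
grasp_force: 0.0
carton 3283 ctr [499.1 291.6] size [133.7 126.8] ang 5.0 mean [509.5 295.6]
red none
yel none
grn 1202 ctr [466.7 261.1] size [30.8 31.3] ang 1.8 mean [466.9 261.1]
blu 1173 ctr [531.  261.4] size [31.1 30.7] ang 5.0 mean [531.  261.7]
[0.53095144 0.26208853 0.21385635] ytool 5.036041680751055 0.5490540748510375
```

Right on the blue cap. Descend 140 mm and grip.

```bash
python3 -m handwheel '[[[0,-0.0005,-0.03,0,0,0],[0,0,-0.04,0,0,0],[0,0,-0.035,0,0,0],[0,0,-0.022,0,0,0],[0,0,-0.009,0,0,0],[0,0,-0.005,0,0,0],[0,0,0,0,0,0],[0,0,0,0,0,0]]]' 0.55 && python3 -m handwheel '[[[0,0,0,0,0,0],[0,0,0,0,0,0],[0,0,0,0,0,0],[0,0,0,0,0,0],[0,0,0,0,0,0],[0,0,0,0,0,0]]]' 0
```

```text
time: 22.95
tool_pos: [0.5324, 0.2617, 0.0744]
tool_rot: [0.001, 0.676, 0.737, 0.001]
contact_force: [1.2, 0.9, 1.0]
gripper_width: 0.548
grasp_force: 0.0
time: 23.45
tool_pos: [0.5324, 0.2623, 0.0751]
tool_rot: [0.001, 0.675, 0.737, 0.002]
contact_force: [-2.2, -1.0, 7.0]
gripper_width: 0.357
grasp_force: 58.9
```

```bash
python3 -m handwheel '[[[0,0,0.02,0,0,0],[0,0,0.035,0,0,0],[0,0,0.04,0,0,0],[0,0,0.04,0,0,0],[0,0,0.02,0,0,0],[0.0018,-0.034,0,0,0,0],[0.0018,-0.034,0,0,0,0],[0.0018,-0.034,0,0,0,0],[0.0018,-0.034,0,0,0,0],[0.0018,-0.034,0,0,0,0],[0.0018,-0.034,0,0,0,0],[0.0018,-0.034,0,0,0,0],[0.0018,-0.034,0,0,0,0],[0.0018,-0.034,0,0,0,0],[0,0,0,0,0,0],[0,0,0,0,0,0],[0,0,0,0,0,0]]]'; python3 hold.py w11 100 122
```

```text
time: 24.87
tool_pos: [0.5471, -0.044, 0.2276]
tool_rot: [0.0, 0.676, 0.737, 0.0]
contact_force: [0.4, -0.4, -1.3]
gripper_width: 0.36
grasp_force: 59.4
cap 4482 ctr [547.8 -43.5] size [31.3 32.4] ang 3.0 mean [547.8 -43.2]
0.2555433606112635 [ 0.54709725 -0.04403807  0.22759   ]
lysis 1458 ctr [554.1  87.2] size [31.2 26.1] ang 4.9 mean [553.9  88.5]
```

View pics/w11.png

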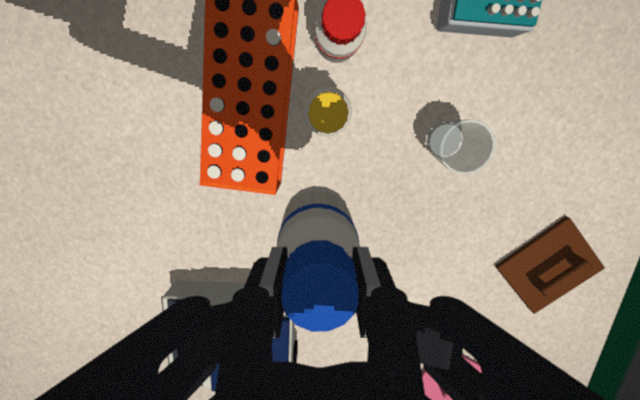

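Red (343,20) and yellow (329,112) stand behind the rack; blue (320,285) hangs over its spot. Lower.

```bash
python3 -m handwheel '[[[0.0003,-0.0004,-0.03,0,0,0],[0,0,-0.04,0,0,0],[0,0,-0.035,0,0,0],[0,0,-0.025,0,0,0],[0,0,-0.01,0,0,0],[0,0,-0.006,0,0,0],[0,0,-0.004,0,0,0],[0,0,-0.002,0,0,0],[0,0,0,0,0,0],[0,0,0,0,0,0],[0,0,0,0,0,0]]]'; for k in 1 2 3 4 5; do python3 -m handwheel '[[[0,0,-0.0007,0,0,0],[0,0,0,0,0,0]]]' | grep -E "tool_pos|contact"; done
```

```text
time: 25.83
tool_pos: [0.5485, -0.0449, 0.077]
tool_rot: [0.001, 0.676, 0.737, 0.001]
contact_force: [0.1, 0.2, -0.9]
gripper_width: 0.358
grasp_force: 59.5
tool_pos: [0.5477, -0.0448, 0.0753]
contact_force: [0.0, -0.4, -1.2]
tool_pos: [0.5474, -0.0447, 0.074]
contact_force: [0.2, -0.8, -0.4]
tool_pos: [0.5473, -0.0446, 0.0731]
contact_force: [-0.5, 0.3, -1.5]
tool_pos: [0.5473, -0.0446, 0.0724]
contact_force: [-0.9, 0.8, 0.3]
tool_pos: [0.5475, -0.0447, 0.0722]
contact_force: [-1.5, -0.0, 1.0]
```

```bash
python3 -m handwheel '[[[0,0,0,0,0,0],[0,0,0,0,0,0],[0,0,0,0,0,0],[0,0,0,0,0,0]]]' 0.55 && python3 -m handwheel '[[[0,0,0.01,0,0,0],[0,0,0.02,0,0,0],[0,0,0.035,0,0,0],[0,0,0.04,0,0,0],[0,0,0.035,0,0,0],[-0.009,0.034,0,0,0,0],[-0.009,0.034,0,0,0,0],[-0.009,0.034,0,0,0,0],[-0.009,0.034,0,0,0,0],[-0.009,0.034,0,0,0,0],[-0.009,0.034,0,0,0,0],[-0.009,0.034,0,0,0,0],[-0.009,0.034,0,0,0,0],[-0.009,0.034,0,0,0,0],[0,0,0,0,0,0],[0,0,0,0,0,0],[0,0,0,0,0,0]]]'
python3 ct.py
```

```text
time: 27.0
tool_pos: [0.5475, -0.0446, 0.0719]
tool_rot: [0.0, 0.676, 0.737, 0.0]
contact_force: [-0.2, -0.8, 0.7]
gripper_width: 0.554
grasp_force: 0.0
time: 28.42
tool_pos: [0.4665, 0.2611, 0.2124]
tool_rot: [0.0, 0.675, 0.737, 0.0]
contact_force: [0.0, 0.6, 0.4]
gripper_width: 0.548
grasp_force: 0.0
carton 3175 ctr [498.5 291.2] size [132.5 127.6] ang 4.9 mean [513.2 295.4]
red none
yel none
grn 1185 ctr [466.2 260.8] size [30.2 30.5] ang 5.0 mean [466.3 261. ]
blu none
[0.46653583 0.26113093 0.21242413] ytool 5.036925828698699 0.5475751719352486
```

```bash
python3 -m handwheel '[[[0,0,-0.03,0,0,0],[0,0,-0.04,0,0,0],[0,0,-0.035,0,0,0],[0,0,-0.021,0,0,0],[0,0,-0.009,0,0,0],[0,0,-0.004,0,0,0],[0,0,0,0,0,0],[0,0,0,0,0,0]]]' 0.55 && python3 -m handwheel '[[[0,0,0,0,0,0],[0,0,0,0,0,0],[0,0,0,0,0,0],[0,0,0,0,0,0],[0,0,0,0,0,0],[0,0,0,0,0,0]]]' 0
```

```text
time: 29.13
tool_pos: [0.468, 0.2614, 0.0749]
tool_rot: [0.001, 0.676, 0.737, 0.001]
contact_force: [-0.6, 0.2, 1.2]
gripper_width: 0.552
grasp_force: 0.0
time: 29.63
tool_pos: [0.4678, 0.262, 0.0754]
tool_rot: [0.001, 0.675, 0.737, 0.002]
contact_force: [-2.2, -0.7, 6.9]
gripper_width: 0.354
grasp_force: 58.9
```

```bash
python3 -m handwheel '[[[0,0,0.02,0,0,0],[0,0,0.035,0,0,0],[0,0,0.04,0,0,0],[0,0,0.035,0,0,0],[0,-0.0353,0,0,0,0],[0,-0.0353,0,0,0,0],[0,-0.0353,0,0,0,0],[0,-0.0353,0,0,0,0],[0,-0.0353,0,0,0,0],[0,-0.0353,0,0,0,0],[-0.001,-0.0353,0,0,0,0],[-0.001,-0.0353,0,0,0,0],[-0.001,-0.0353,0,0,0,0],[0,-0.0353,0,0,0,0],[0,-0.0353,0,0,0,0],[0,0,0,0,0,0],[0,0,0,0,0,0],[0,0,0,0,0,0]]]'; python3 hold.py w12 45 88
```

```text
time: 31.13
tool_pos: [0.4634, -0.1266, 0.2031]
tool_rot: [-0.0, 0.676, 0.737, 0.0]
contact_force: [0.9, -0.3, -0.6]
gripper_width: 0.358
grasp_force: 59.4
cap 4448 ctr [ 464.  -126.5] size [31.8 32.1] ang 22.9 mean [ 464.2 -126.1]
0.2307796371835168 [ 0.4633897  -0.12659698  0.20307671]
lysis none
```

View pics/w12.png

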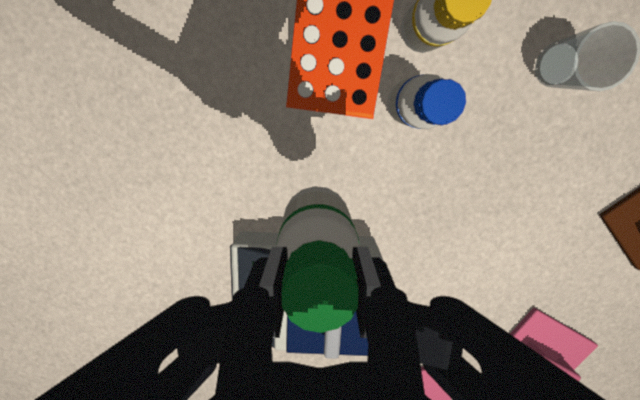

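Blue (440,102) stands by the rack's right end; green (320,285) hangs between rack and bath. Lower it, with a -1 mm y correction.

```bash
python3 -m handwheel '[[[0,-0.0008,-0.025,0,0,0],[0,0,-0.035,0,0,0],[0,0,-0.03,0,0,0],[0,0,-0.02,0,0,0],[0,0,-0.01,0,0,0],[0,0,-0.006,0,0,0],[0,0,-0.002,0,0,0],[0,0,0,0,0,0],[0,0,0,0,0,0],[0,0,0,0,0,0]]]'; for k in 1 2 3 4 5; do python3 -m handwheel '[[[0,0,-0.0007,0,0,0],[0,0,0,0,0,0]]]' | grep -E "tool_pos|contact"; done
```

```text
time: 32.02
tool_pos: [0.4646, -0.1282, 0.0766]
tool_rot: [0.001, 0.675, 0.737, 0.0]
contact_force: [-0.4, -1.2, 0.3]
gripper_width: 0.348
grasp_force: 59.5
tool_pos: [0.4639, -0.128, 0.075]
contact_force: [-0.7, 0.2, -1.2]
tool_pos: [0.4634, -0.1278, 0.0736]
contact_force: [-0.0, 0.2, -1.1]
tool_pos: [0.4633, -0.1277, 0.0727]
contact_force: [0.6, 0.2, -1.6]
tool_pos: [0.4634, -0.1279, 0.0725]
contact_force: [-1.5, -0.3, 3.1]
tool_pos: [0.4636, -0.1281, 0.0725]
contact_force: [-5.1, -0.3, 7.6]
```

```bash
python3 -m handwheel '[[[0,0,0.0008,0,0,0],[0,0,0,0,0,0],[0,0,0,0,0,0],[0,0,0,0,0,0]]]' 0.55 && python3 -m handwheel '[[[0,0,0.01,0,0,0],[0,0,0.02,0,0,0],[0,0,0.035,0,0,0],[0,0,0.04,0,0,0],[0,0,0.04,0,0,0],[0,0,0.04,0,0,0],[0,0.02,0.035,0,0,0],[0,0.02,0.035,0,0,0],[0,0.02,0.03,0,0,0],[0,0,0,0,0,0],[0,0,0,0,0,0],[0,0,0,0,0,0]]]'
python3 - <<'E'
from h import *
i=camera_info("wrist"); p,d=grab_frame("wrist"); cv2.imwrite("pics/w13.png",p); h,s,v=hsv(p)
P=pts("wrist",d,i); X,Y,Z=np.moveaxis(P,2,0)
rect("rack",(d>0)&(X>.4)&(X<.513)&(Y>-.08)&(Y<.16)&(Z>.043)&(Z<.057),plane("wrist",.05,i))
for n,m in dict(red=(h<8)|(h>172),yel=(h>18)&(h<35),grn=(h>45)&(h<85),blu=(h>100)&(h<120)).items():
    rect(n,(d>0)&(X>.4)&(X<.6)&(Y<.2)&(Y>-.16)&(Z>.096)&(Z<.106)&m&(s>90),plane("wrist",.1,i))
c="top";p,d=grab_frame(c); cv2.imwrite("pics/top2.png",cv2.resize(p[80:290,165:485],None,fx=2.5,fy=2.5)); h,s,v=hsv(p);P=pts(c,d);X,Y,Z=np.moveaxis(P,2,0)
rect("lid",(d>0)&(s>80)&(h>100)&(h<135)&(Z>.06)&(Z<.08)&(X>.4)&(Y<-.15),plane(c,.07))
E
```

```text
time: 33.18
tool_pos: [0.4633, -0.1277, 0.072]
tool_rot: [-0.0, 0.676, 0.737, 0.0]
contact_force: [0.2, 0.2, 0.3]
gripper_width: 0.552
grasp_force: 0.0
time: 34.18
tool_pos: [0.4632, -0.0677, 0.3569]
tool_rot: [-0.0, 0.675, 0.737, -0.0]
contact_force: [-0.5, -0.1, -0.2]
gripper_width: 0.554
grasp_force: 0.0
rack 8902 ctr [471.4  27.9] size [180.   75.8] ang 87.3 mean [471.5  33.3]
red 735 ctr [553.2  89.8] size [31.2 31. ] ang 71.2 mean [553.2  89.7]
yel 623 ctr [548.2  21.1] size [31.1 30.5] ang 5.0 mean [548.4  21.2]
grn 448 ctr [ 461.5 -128.8] size [29.2 30.8] ang 5.0 mean [ 461.7 -128.4]
blu 522 ctr [544.9 -45.5] size [30.5 29.8] ang 51.3 mean [544.9 -45.2]
lid 672 ctr [ 487.  -246.8] size [86.2 95.7] ang 2.5 mean [ 487.7 -259.4]
```

View pics/w13.png

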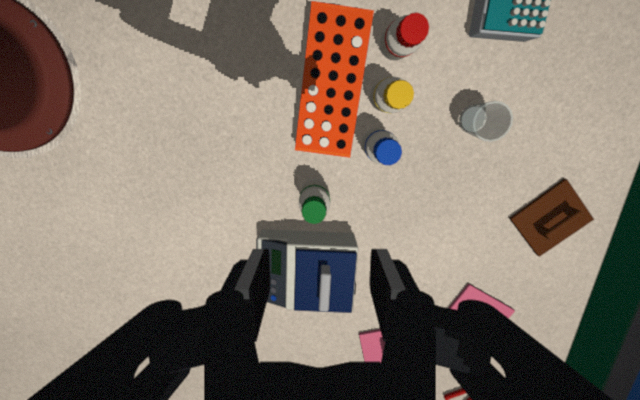

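View pics/top2.png

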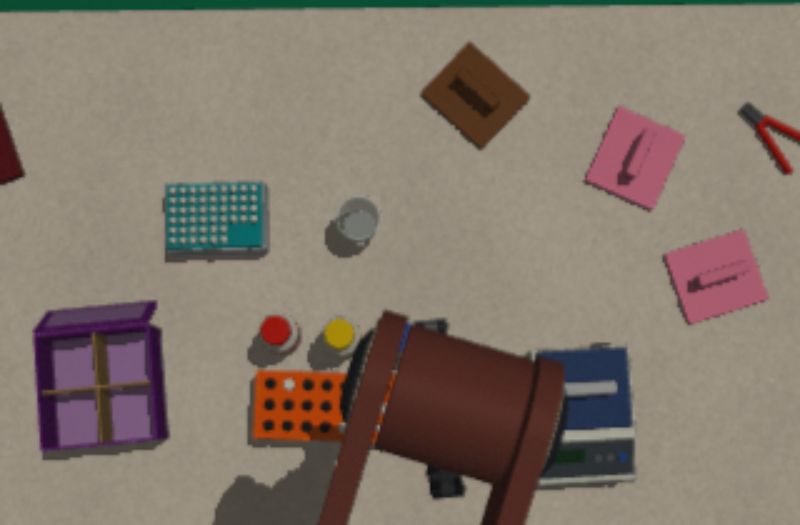

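Everything stands as asked, within about 3 mm: red, yellow and blue in a row 17–19 mm behind the rack, green mid-gap, cover square on the wells. The tip box and beaker have not moved. Handing in.

```bash
python3 -c "
from plant import job_done;print(job_done())"
```

```text
the job is handed in; nothing more can be done
None
```

The job is handed in at about 34 s: the cover is square on the dry bath, the red, yellow and blue bottles are in a row behind the rack, and the green one stands midway between rack and bath, all within about 3 mm by the last camera check (the judge's verdict was not returned).

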